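# Snap a pipe clip shut with slip-joint pliers

### The job

The plastic clip round the dust pipe still stands open: take the pliers out of the wooden block, set their jaws astride the clip's two upright ears and squeeze gently, only until the catch clicks shut, without crushing the clip or touching it with your fingers. Then stand the pliers back in their slot in the block and let go; leave everything else where it is.

Things in the scene. Friction and masses are not known exactly. Their poses are not given: they have to be found in the camera images.
- pivot (a point): bolt of the steel slip-joint pliers, 13 mm thick, standing jaws down in the block: jaw tips 47 mm below the bolt, black handles up to 120 mm above it. Axes of one half of the pliers: z up along it, x through the bolt, y about the line on which jaws and handles close. The bolt sits anywhere in a 6 mm slot, set differently each time, so no handle spread tells when the clip shuts
- handle_a (a point): middle of one handle's straight sleeve (9 mm wide along the closing line, 13 mm deep, 80 mm long), 88 mm above the pivot; it ends 32 mm higher. Take both handles between the fingers, here
- handle_b (a point): the same on the other handle. Open, the sleeves are 60 to 65 mm over their outsides here. A return spring pushes each handle out with 3 to 4 N open and 5 to 6 N half closed: carry them slightly closed. The jaws hang below the midpoint of the two handle points, tips 28 mm or more apart when open. The jaws close about half as far as the handles are squeezed
- pliers: the pliers as a whole, about 0.23 kg; origin near the jaw tips, z up when they stand in the block
- block: fixed wooden tool block, 90 x 130 x 50 mm, origin under its centre. The pliers' slot in the middle of its top is 17 mm along the block's x, 60 mm along its y and 38 mm deep; there the jaw tips stand 12 mm and the pivot 59 mm above the bench, pivot over the block's centre within 15 mm
- ear_fixed (a point): centre of the clip's fixed ear, a flat upright tab 5 mm thick, 14 mm wide along the pipe, from 13 mm below to 13 mm above this point. Round ring shoulders begin 10 mm below it: keep the jaw tips above them, but at least 5 mm below the ears' tops. The small sprung catch tongue lies across between the ears' tops, up to 6 mm above them
- ear_swing (a point): centre of the opposite, swinging ear, same size. Open, the ears are about 19 mm over their outsides, shut 13 mm. The jaws go one outside each ear, closing along the level line between the two ear points
- clip_half (a joint): closing angle of the swinging half, rad: 0 wide open, about 0.09 shut; the catch drops in at 0.074 to 0.08 and then holds it. The force on each ear grows to some 10 to 18 N, then falls away suddenly at the click; over 22 N on each ear (45 N on both together), or pressing as hard on the ring, crushes the clip
- clip: white plastic hinged clip, a ring 14 mm wide and 53 mm across round the pipe, origin on the pipe's axis, x along the pipe, z towards the ears. It can turn stiffly a little about the pipe, so its ears lean up to 6 degrees and follow the jaws
- pipework: fixed: grey steel dust box 145 x 170 mm, 160 mm high with a handle to 182 mm, and a rigid grey plastic pipe 45 mm across, axis 80 mm above the bench, leaving it level along x. Origin on the bench under the clip; the box begins 75 mm behind it (-x), the pipe ends 167 mm ahead
- oil: white plastic oil bottle, 48 mm across, 120 mm tall, origin under its centre; leave it alone
- jar: glass jar with steel lid, 56 mm across, 60 mm tall, origin under its centre; leave it alone
- driver: screwdriver with black handle, 180 mm long, lying on the bench; leave it alone
- collar: loose grey plastic pipe collar, 60 mm across, 22 mm high, lying flat; leave it alone
Things that resemble listed ones, but are neither listed nor needed, are in the scene too. What is shaped like the pliers but pink is not meant. There is more than one size of the block; the one meant has the size given above.

How it is judged (in metres and radians):
On the way, in this order (a step that is already met when the one before it is completed fails the run):
1. the pliers are lifted out of the block (height (world z) of pivot above 0.1 m), for 0.1 s.
2. the clip is clicked shut with the pliers' jaws at its ears (value of joint clip_half above 0.081 rad and distance between pivot and ear_fixed below 0.075 m), for 0.2 s.
At the end, for the whole second after the job is handed in: the clip is shut (joint above 0.081 rad) and the pliers stand at rest in their slot: bolt within 15 mm of the block's centre seen from above, less than 66 mm above the bench, less than 0.2 rad off upright (value of joint clip_half above 0.081 rad and horizontal distance between pivot and block below 0.015 m and height (world z) of pivot below 0.066 m and angle between pivot's own z axis and vertical below 0.2 rad and linear speed of pliers below 0.02 m/s); the robot touches nothing.
It fails at once if the clip or the pipe is crushed: the pliers press on them with over 45 N, both jaws counted together (contact force between pliers and pipework above 45 N).
It fails at once if the fingers touch the clip or pipe instead of the pliers (contact force between the fingers and pipework above 2 N).
It fails at once if the oil bottle, jar, screwdriver or pipe collar is disturbed (moved over 25 mm) (distance of any of oil, jar, driver, collar from where it was at the start of the episode above 0.025 m).
It also fails if it takes over 72 s, if anything falls off the work surface, if the arm or the gripper's body presses on something with over 40 N, if the wrist force passes 120 N, or if a joint passes its speed limit or range.

### The arm

A 6-joint arm with a two-finger parallel gripper is mounted at the origin on the work surface. World frame = base frame: x ahead of the robot, y to its left, z up, the work surface at z = 0. Lengths are in mm, angles in rad, forces in N, time in s.
With the tool pointing down it reaches from about 400 to 925 mm from the base axis. Payload 12.5 kg.
Tool frame: the origin (TCP) lies at the very end of the fingers, on their centre line; the grasp point (between the pads) lies env.grip_point_offset behind it (env.grip_point_offset is the distance from the TCP to the grasp point, in mm); y points along the fingers, z is the direction in which the jaws open and shut, and the axes are right-handed (so a half turn about y gives the same grasp; the last joint's range is limited). The gripper opens to 95 mm and grips with 3 to 60 N. Pads are 20 mm wide; open, the fingers measure 119 mm over their backs; the gripper's body (75 mm by 180 mm) begins 59 mm behind the grasp point.
Start: joints at [1.136, 0.491, 1.559, -0, 1.092, -0.106], TCP at [201.801, 591.543, 214.661] pointing down, gripper open.
Joint ranges: [-3.1, 3.1], [-0.84, 2.19], [0.05, 2.79], [-1.13, 4.28], [0.06, 2.93], [-2.69, 2.69]. Speed limits (rad/s): [2.22, 2.22, 2.79, 3.14, 3.14, 3.14].

### API

Orientations are given as [roll, pitch, yaw] about the fixed x, y, z axes, in that order (R = Rz(yaw) Ry(pitch) Rx(roll)).
In Python, from cell import readout, read_camera, env, nets gives the robot as it stands.
- The arm moves only by the tool apply_moves, never from a script. Its argument "increments" is a list of rows, each a list of 3 entries, a list of its own where there are three numbers: the shift along the tool's x, y, z in cm, then the turn, a rotation vector about the tool's x, y, z in degrees, then the finger opening in cm, from 0 to 9.51. A call has exactly 5 rows; each row shifts and turns the pose as measured when the row begins, along the tool's axes as they then stand; what a row does not reach is not made up. A row lasts 1/8 s, in which the tool goes at most 62.5 mm and 10.7 degrees, less where a joint would pass 70% of its speed; a pose out of reach is approached as far as the arm can. A call with a gripper value outside its range is refused whole. The fingers move at their own pace and stop on an object; the grip force is fixed at half the most. Time passes only in rows, so rows that do not move let the fingers close, or fill a call up. It gives the time, the measured TCP pose, the force and the opening at its end, in the units of the state.
- readout.state(): the state, without advancing time (a new reading comes with each control period).
- read_camera(name): name is "scene" or "top"; returns a dict with "img" (400x640x3 uint8, red, green, blue), "vfov" (degrees; the focal length in pixels is half the picture's height over the tangent of half this angle, whatever the lens; pixels are square), "cx", "cy" (the principal point, pixels), "rvec" (rotation vector, rad) and "tvec" (3), from world to camera coordinates, as OpenCV has them. Camera axes: x right, y down, z forward; pixel columns grow to the right and rows downward; lengths in mm; the calibration is good to about 2 mm. A picture is of the moment at which its call begins. There is no depth.
- env.job_done(): hands the job in, once; it reports no verdict.
Trained networks look in a picture, given as the dict that the camera call returned (one of the last four; its "shot" number tells which), for a name from the list of things; names that differ only in an ending like _2 or _b are one class to them, and where a whole thing is asked for, a point or a joint stands for the part that bears it (a point fixed in the world has none). Each returns a list of dicts, best first, with "confidence" (0 to 1); they miss things now and then, are a little off and sometimes report something else, mostly with a low value. They report only what shows in the picture. A call takes as long as a camera call. They do not tell look-alikes from the thing itself.
- nets.look_for(picture, thing): "point" ([x, y, z] in mm, in the coordinates of the camera as it stood for that picture, good to about 4 mm: the middle of the surface that is visible of it).
- nets.mark_of(picture, thing): "point" ([x, y, z] in mm, in the coordinates of the camera as it stood for that picture, good to about 4 mm: a listed point, or the origin of a listed thing).
The state is a dict: "t": time; "joints": joint angles; "qvel": joint speeds; "tau": joint torques, N m; "eef_pos": TCP position; "tcp_rot": TCP orientation; "ft_force": force on the tool from outside, world axes, zero at the start; "moment": the same for the moment, N m; "opening": opening from 0.0 (shut) to 1.0 (fully open).
Only numpy, scipy, OpenCV 4.12 (cv2) and the standard library are available. Lean on these libraries where they do the work, as an engineer would, in place of code of your own. Each camera call takes 0.05 s, during which the arm holds its last target. There are 200 camera calls.

## Working session

There is one attempt and no reset: what is moved stays moved. The work goes in short steps, Python scripts to look and compute and a tool call to move; the robot and the scene stay as the last step left them, time stands still between calls to the robot, and variables do not carry over. Pictures are saved under pics/ and viewed, about 8 in all and at most 12, crops included, and the job is handed in when it is done.

Besides the shell and the picture viewer there is one more tool, called as name(argument=value, ...), one argument or row to a line, values as JSON. apply_moves: Moves the arm, as the interface text tells. Its arguments: {"type":"object","properties":{"increments":{"type":"array"}},"required":["increments"]}

```bash
mkdir -p pics; cat > h.py <<'E'
import numpy as np, cv2
from cell import readout, read_camera, env, nets
from scipy.spatial.transform import Rotation as R
def w(pic,p):
    M=cv2.Rodrigues(np.array(pic["rvec"],float))[0]
    return M.T@(np.array(p)-np.array(pic["tvec"],float).ravel())
def save(pic,n,crop=None,s=1):
    im=pic["img"][:,:,::-1]
    if crop: a,b,c,d=crop; im=im[b:d,a:c]
    cv2.imwrite(f"pics/{n}.png",cv2.resize(im,None,fx=s,fy=s,interpolation=cv2.INTER_CUBIC))
def px(pic,P):
    f=200/np.tan(np.radians(pic["vfov"])/2)
    K=np.array([[f,0,pic["cx"]],[0,f,pic["cy"]],[0,0,1]],float)
    return cv2.projectPoints(np.array([P],float),np.array(pic["rvec"],float),np.array(pic["tvec"],float),K,None)[0].reshape(-1,2)
def marks(pic,names,k=3,mode="mark_of"):
    for n in names:
        for d in getattr(nets,mode)(pic,n)[:k]:
            P=w(pic,d["point"]); print(mode,n,round(d["confidence"],2),P.round(1),px(pic,P)[0].round(0))
E
python3 - <<'E'
from h import *
s=readout.state(); print(s, env.grip_point_offset)
for c in("scene","top"):
    p=read_camera(c); save(p,c+"0"); print(c,w(p,[0,0,0]).round(),p["vfov"])
    marks(p,["pivot","handle_a","pliers","block","ear_fixed","ear_swing","clip","pipework","oil","jar","driver","collar"],4)
E
```

```text
{'t': 0.0, 'joints': array([ 1.13636611e+00,  4.91498505e-01,  1.55947783e+00, -1.87864634e-05,
        1.09170378e+00, -1.05610040e-01]), 'qvel': array([ 0.00077382,  0.00199891, -0.00165604, -0.00023619, -0.00157606,
       -0.0005148 ]), 'tau': array([ 1.75640503e-04, -6.12656808e+01, -2.58171272e+01,  6.92569907e-02,
        4.82405175e-02, -1.40739944e-04]), 'eef_pos': array([201.70755486, 591.28102229, 214.08991042]), 'tcp_rot': array([-1.57187948e+00,  9.80637409e-05, -3.28811565e-01]), 'ft_force': array([0.91748414, 0.46673122, 0.27207477]), 'moment': array([-0.02661601,  0.04922176,  0.01006416]), 'opening': 1.0025426768317187} 18.8
scene [1066.   59.  909.] 54.679221737538185
mark_of pivot 0.57 [ 466.9 -225.4   57.4] [271. 181.]
mark_of handle_a 0.89 [ 294.5 -242.1  131.7] [282. 117.]
mark_of handle_a 0.67 [ 460.4 -247.1  142.5] [261. 157.]
mark_of handle_a 0.52 [ 351.2 -237.   127.6] [278. 132.]
mark_of handle_a 0.44 [ 472.9 -202.6  144.2] [276. 164.]
mark_of pliers 0.83 [ 465.8 -220.7    8.2] [275. 191.]
mark_of pliers 0.78 [ 320.7 -239.7   -0.8] [284. 155.]
mark_of plier
[... 1282 characters left out ...]

mark_of block 0.71 [ 463.  -222.5   -0.9] [377. 234.]
mark_of ear_fixed 0.47 [582.4  52.1 116.3] [270. 182.]
mark_of ear_fixed 0.3 [ 471.3 -221.4    9.8] [377. 230.]
mark_of ear_swing 0.36 [584.4  66.5 119.5] [264. 181.]
mark_of ear_swing 0.29 [ 700.5 -290.4    1.2] [401. 146.]
mark_of clip 0.52 [583.8  56.2  76.6] [270. 184.]
mark_of pipework 0.73 [579.7  53.7  -1. ] [275. 190.]
mark_of oil 0.63 [582.3  69.7 120.2] [262. 182.]
mark_of oil 0.57 [706.9 298.7  -1.9] [187. 145.]
mark_of jar 0.63 [ 6.072e+02 -1.583e+02  1.000e-01] [353. 180.]
mark_of jar 0.35 [ 466.6 -196.6  140.5] [373. 229.]
mark_of collar 0.7 [574.9 310.5   2.7] [180. 192.]
mark_of collar 0.68 [582.3  64.1 120.6] [265. 182.]
```

View pics/scene0.png

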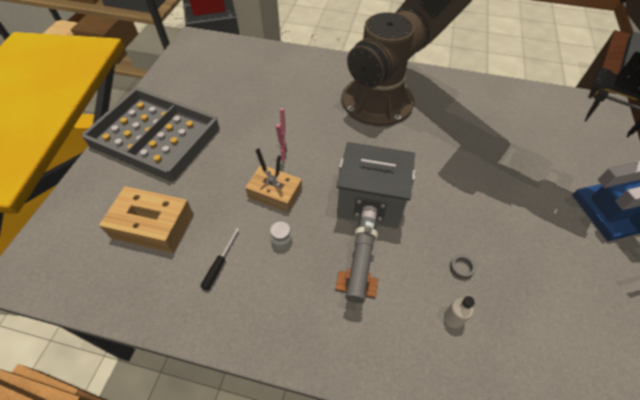

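View pics/top0.png

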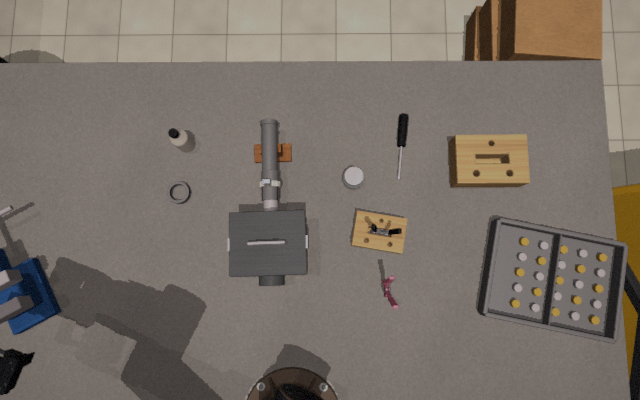

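The scene view shows the clear block with black pliers at about (273,183), next to free-standing pink pliers; the larger empty block is at (147,217). The clip sits on the pipe at (367,227), just in front of the box. The top view agrees: pliers (381,231), clip (270,183).

```bash
python3 - <<'E'
from h import *
print("t",readout.state()["t"])
from collections import defaultdict
acc=defaultdict(list)
for i in range(5):
  for c in("scene","top"):
    p=read_camera(c)
    for n in ["pivot","handle_a","block","ear_fixed","ear_swing","clip","pipework"]:
        for d in nets.mark_of(p,n)[:4]:
            P=w(p,d["point"])
            if d["confidence"]>.25: acc[n,c].append(P)
    if i==0:
        a=[p["img"][150:220,235:315],p["img"][205:245,345:390]] if c=="scene" else [p["img"][200:262,345:415],p["img"][165:205,245:295]]
        if c=="scene": tiles=[]
        tiles+=[cv2.resize(x,(390,290),interpolation=cv2.INTER_CUBIC) for x in a]
cv2.imwrite("pics/crops.png",np.vstack([np.hstack(tiles[:2]),np.hstack(tiles[2:])])[:,:,::-1])
ref={"pivot":(466,-224,57),"handle_a":[(459,-247,142),(470,-200,142)],"block":(464,-222,0),"ear_fixed":(583,54,117),"ear_swing":(582,65,117),"clip":(583,56,80),"pipework":(583,56,0)}
for (n,c),L in acc.items():
    L=np.array(L)
    for r in np.atleast_2d(ref[n]):
        m=L[np.linalg.norm(L-r,axis=1)<16]
        if len(m): print(n,c,len(m),np.median(m,0).round(1),m.std(0).round(1))
print("t",readout.state()["t"])
E
```

```text
t 1.3
pivot scene 4 [ 468.5 -227.    57.7] [1.  2.7 0.7]
handle_a scene 5 [ 462.4 -248.5  142.9] [1.  1.9 1. ]
handle_a scene 5 [ 469.8 -202.2  144.9] [1.3 0.9 1.1]
block scene 6 [ 464.8 -219.4   -0.7] [1.9 1.2 4.6]
ear_fixed scene 4 [583.5  54.  119. ] [0.9 1.  2.7]
ear_swing scene 5 [581.3  66.  115.1] [1.3 0.7 1.1]
clip scene 5 [581.5  56.1  78.8] [1.  0.8 1.9]
pipework scene 4 [586.6  56.5   2.4] [1.8 1.1 2.1]
pivot top 5 [ 468.4 -222.7   53.8] [0.9 1.8 0.8]
handle_a top 5 [ 462.6 -247.7  142.2] [1.5 2.7 0.5]
handle_a top 4 [ 467.9 -198.9  141.2] [1.2 1.8 1.6]
block top 5 [ 465.2 -221.3    1.5] [1.7 0.8 1.4]
ear_swing top 5 [583.   66.4 118.5] [0.7 1.2 1.2]
clip top 5 [584.1  55.3  78.6] [1.2 0.8 1.5]
pipework top 5 [5.84e+02 5.48e+01 4.00e-01] [1.  1.3 1.4]
ear_fixed top 5 [583.6  55.6 118.4] [1.  4.8 1.6]
t 5.3
```

View pics/crops.png

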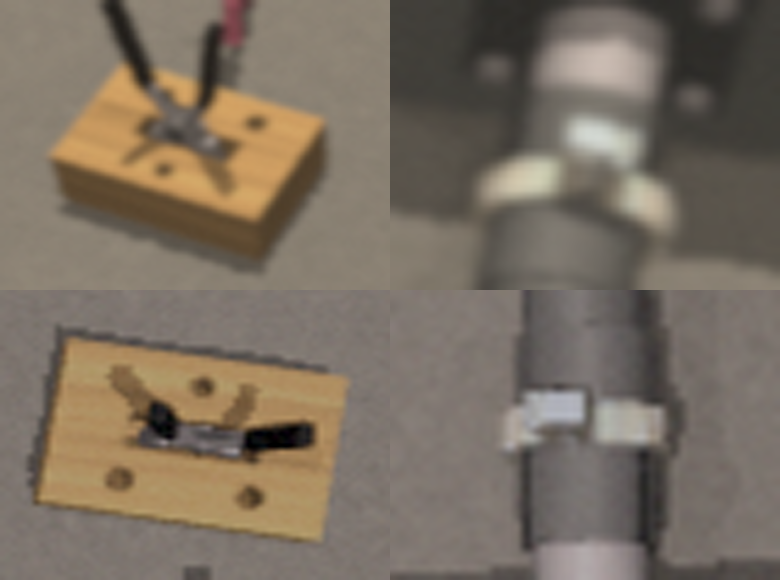

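```bash
python3 - <<'E'
from h import *
def back(p,uv,z):
    f=200/np.tan(np.radians(p["vfov"])/2); M=cv2.Rodrigues(np.array(p["rvec"],float))[0]
    c=w(p,[0,0,0]); d=M.T@np.array([(uv[0]-p["cx"])/f,(uv[1]-p["cy"])/f,1]); return (c+d*(z-c[2])/d[2])[:2]
p=read_camera("top")
C=np.array([back(p,u,50) for u in[(356.7,209.6),(407.5,218.8),(402.8,253.5),(351.8,245.5)]])
print(C.round(1),C.mean(0).round(1))
for i in range(4):
    d=C[(i+1)%4]-C[i]; print(np.hypot(*d).round(1),np.degrees(np.arctan2(d[1],d[0])).round(1))
# white patch of the clip
im=p["img"].astype(int); s=im[165:205,245:295]; bright=(s.min(2)>165); ys,xs=np.nonzero(bright)
print([(x+245,y+165,tuple(s[y,x])) for x,y in zip(xs,ys)][:40])
print("patch",back(p,(266.2,181),129))
# pipe edges at rows, gray gradient
g=cv2.cvtColor(p["img"],cv2.COLOR_RGB2GRAY).astype(float)
for r in range(124,178,6): print(r,g[r-1:r+2,255:288].mean(0).astype(int))
# matching handle midpoints, clip ear px for predicted
print(px(p,[[583,56,80],[583,60,131],[583,67.5,131],[583,52.5,131]]) if 0 else [px(p,q)[0].round(1) for q in([583,67.5,131],[583,53,131],[583,60,131],[583,29,80],[583,82,80],[463,-223,0])])
E
```

```text
[[ 521.7 -164.7]
 [ 498.1 -294.2]
 [ 409.9 -280.2]
 [ 429.9 -151.4]] [ 464.9 -222.6]
131.7 -100.4
89.2 171.0
130.4 81.2
92.8 -8.2
[(np.int64(268), np.int64(179), (np.int64(166), np.int64(166), np.int64(173))), (np.int64(264), np.int64(180), (np.int64(174), np.int64(175), np.int64(176))), (np.int64(265), np.int64(180), (np.int64(175), np.int64(177), np.int64(186))), (np.int64(266), np.int64(180), (np.int64(175), np.int64(177), np.int64(186))), (np.int64(267), np.int64(180), (np.int64(176), np.int64(177), np.int64(187))), (np.int64(268), np.int64(180), (np.int64(177), np.int64(178), np.int64(186))), (np.int64(264), np.int64(181), (np.int64(176), np.int64(178), np.int64(180))), (np.int64(265), np.int64(181), (np.int64(176), np.int64(177), np.int64(186))), (np.int64(266), np.int64(181), (np.int64(176), np.int64(178), np.int64(187))), (np.int64(267), np.int64(181), (np.int64(177), np.int64(179), np.int64(187))), (np.int64(268), np.int64(181), (np.int64(176), np.int64(179), np.int64(188))), (np.int64(272), np.int64(181), (np.int64(173), np.int64(175), np.int64(167))), (np.int64(264), np.in
[... 2361 characters left out ...]
  97]
154 [100  96  97  96  95  82  64  74  89  97 101 106 113 117 118 114 105 101
  94  86  76  62  38  35  44  40  42  51  82  92  96 100 101]
160 [100  96  97  98  97  98  94  82  91  95 103 106 114 119 118 114 106  99
  95  86  75  64  50  51  58  79  78  80  81  82  84  88  87]
166 [124 120 119 119 121 123 115  80  88  95 101 107 114 119 119 113 105 100
  94  85  79  67  56  67  84 113 112 110 110 112 111 112 117]
172 [119 121 120 119 120 116  88  79  89  95 100 104 109 112 118 122 116 108
 101  95  89  84  70  59  67  81 108 108 109 111 112 113 118]
[array([262.7, 180.9]), array([268.7, 180.8]), array([265.8, 180.8]), array([280.7, 184.3]), array([259.8, 184.3]), array([377.7, 233.6])]
```

apply_moves(
  increments=[
    [[0,0,0],[0,-9.8,0],9.5],
    [[4.6,-0.6,-3.6],[0,0,0],9.5],
    [[4.6,-0.6,-3.6],[0,0,0],9.5],
    [[4.6,-0.6,-3.6],[0,0,0],9.5],
    [[4.6,-0.6,-3.6],[0,0,0],9.5],
  ],
)

```text
t: 5.98
eef_pos: [363.6, 419.3, 238.5]
tcp_rot: [-1.571, -0.0, -0.145]
ft_force: [1.0, 0.5, 0.8]
opening: 0.999
```

apply_moves(
  increments=[
    [[4.1,0,-3.8],[0,0,0],9.5],
    [[4.1,0,-3.8],[0,0,0],9.5],
    [[4.1,0,-3.8],[0,0,0],9.5],
    [[4.1,0,-3.8],[0,0,0],9.5],
    [[4.1,0,-3.8],[0,0,0],9.5],
  ],
)

```text
t: 6.6
eef_pos: [544.5, 193.8, 240.0]
tcp_rot: [-1.569, -0.003, -0.146]
ft_force: [-0.2, 0.1, 0.6]
opening: 0.998
```

```bash
cat >> h.py <<'E'
def go(P,yaw=None):
    s=readout.state(); r=s["tcp_rot"]; M=R.from_euler("xyz",r).as_matrix()
    print("at",s["eef_pos"].round(1),np.degrees(r).round(1),"op",round(s["opening"]*95.1,2),"F",s["ft_force"].round(1),"t",s["t"])
    if yaw is not None:
        T=R.from_euler("xyz",[-90,0,yaw],degrees=True).as_matrix()
        print("turn",np.degrees(R.from_matrix(M.T@T).as_rotvec()).round(1)," shift in target frame cm",(T.T@(np.array(P)-s["eef_pos"])/10).round(2))
    print("shift cm",(M.T@(np.array(P)-s["eef_pos"])/10).round(2))
E
python3 -c "
from h import *
go([465.7,-223.7,230],-9)"
```

```text
at [544.5 193.8 240. ] [-89.9  -0.2  -8.3] op 94.87 F [-0.2  0.1  0.6] t 6.6
turn [-0.1  0.7  0.2]  shift in target frame cm [ -1.26   1.   -42.46]
shift cm [ -1.75   0.9  -42.45]
```

apply_moves(
  increments=[
    [[-0.2,0,-6],[0,0.7,0],9.5],
    [[-0.2,0.2,-6],[0,0,0],9.5],
    [[-0.2,0.2,-6],[0,0,0],9.5],
    [[-0.2,0.2,-6],[0,0,0],9.5],
    [[-0.2,0.2,-6],[0,0,0],9.5],
  ],
)

```text
t: 7.22
eef_pos: [488.6, -110.2, 230.9]
tcp_rot: [-1.569, -0.005, -0.158]
ft_force: [1.0, -0.1, 1.1]
opening: 1.002
```

```bash
python3 -c "
from h import *
go([465.7,-223.7,220],-9)"
```

```text
at [ 488.6 -110.2  230.9] [-89.9  -0.3  -9. ] op 95.26 F [ 1.  -0.1  1.1] t 7.225
turn [-0.1 -0.   0.3]  shift in target frame cm [ -0.48   1.09 -11.57]
shift cm [ -0.48   1.06 -11.57]
```

apply_moves(
  increments=[
    [[-0.2,0.3,-5],[0,0,0.3],9.5],
    [[-0.2,0.3,-5],[0,0,0],9.5],
    [[-0.1,0.3,-1.4],[0,0,0],9.5],
    [[0,0,0],[0,0,0],9.5],
    [[0,0,0],[0,0,0],9.5],
  ],
)

```text
t: 7.85
eef_pos: [463.9, -227.5, 221.7]
tcp_rot: [-1.569, -0.001, -0.163]
ft_force: [0.0, -0.2, -0.4]
opening: 0.998
```

```bash
python3 - <<'E'
from h import *
go([465.7,-223.7,128],-9)
t=[]
for c in("scene","top"):
    p=read_camera(c)
    marks(p,["handle_a","pivot"],3)
    u,v=px(p,[466,-224,170])[0].astype(int)
    t.append(cv2.resize(p["img"][v-40:v+40,u-40:u+40],(390,390),interpolation=cv2.INTER_CUBIC))
cv2.imwrite("pics/g1.png",np.hstack(t)[:,:,::-1])
E
```

```text
at [ 463.9 -227.5  221.7] [-89.9  -0.   -9.3] op 94.89 F [ 0.  -0.2 -0.4] t 7.85
turn [-0.1 -0.3  0. ]  shift in target frame cm [0.12 9.37 0.41]
shift cm [0.11 9.37 0.39]
mark_of handle_a 0.87 [ 462.1 -246.7  145.3] [261. 157.]
mark_of handle_a 0.66 [ 473.9 -200.6  144.7] [276. 164.]
mark_of handle_a 0.37 [ 351.6 -234.3  130.8] [279. 132.]
mark_of pivot 0.89 [ 470.  -227.7   56.2] [270. 182.]
mark_of pivot 0.57 [ 323.2 -239.9   44. ] [282. 146.]
mark_of pivot 0.48 [584.6  57.5  -0.9] [273. 189.]
```

View pics/g1.png

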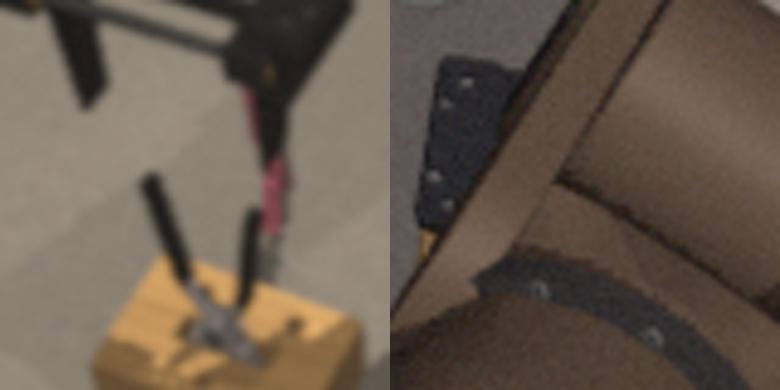

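The scene view shows the open fingers straddling above both black handle tops, with the pink pliers behind. The top view is blocked by the arm.

apply_moves(
  increments=[
    [[0.2,0,0.38],[0,0,0],9.5],
    [[0,2.5,0],[0,0,0],9.5],
    [[0,2.5,0],[0,0,0],9.5],
    [[0,2.5,0],[0,0,0],9.5],
    [[0,1.8,0],[0,0,0],9.5],
  ],
)

```text
t: 8.78
eef_pos: [468.6, -223.1, 127.8]
tcp_rot: [-1.57, -0.005, -0.161]
ft_force: [-0.1, 0.2, 0.5]
opening: 0.998
```

```bash
python3 - <<'E'
from h import *
go([466.5,-224,128],-9)
p=read_camera("scene")
marks(p,["handle_a","pivot"],3)
save(p,"g2",(225,110,325,210),6)
E
```

```text
at [ 468.6 -223.1  127.8] [-90.   -0.3  -9.2] op 94.92 F [-0.1  0.2  0.5] t 8.775
turn [-0.  -0.2  0.3]  shift in target frame cm [-0.19 -0.02 -0.12]
shift cm [-0.19 -0.02 -0.12]
mark_of handle_a 0.85 [ 461.7 -247.6  145.4] [261. 157.]
mark_of handle_a 0.57 [ 348.3 -237.9  128.4] [278. 132.]
mark_of handle_a 0.56 [ 471.7 -201.1  143.7] [277. 164.]
mark_of pivot 0.65 [ 321.9 -244.4   49.6] [281. 144.]
mark_of pivot 0.61 [ 471.1 -227.9   54.2] [270. 182.]
```

View pics/g2.png

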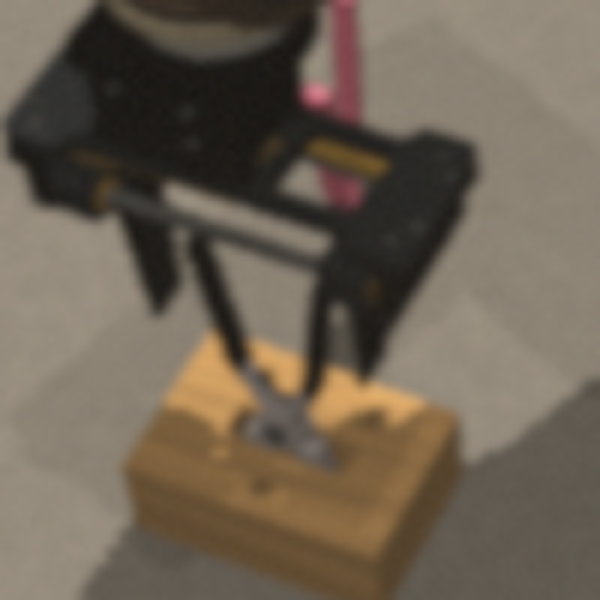

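The picture shows both handles between the fingers: left finger tip at (160,300), right at (365,375), handles at (215,290) and (318,330).

apply_moves(
  increments=[
    [[-0.2,0,-0.1],[0,0,0],8],
    [[0,0,0],[0,0,0],7],
    [[0,0,0],[0,0,0],6.5],
    [[0,0,0],[0,0,0],6.2],
    [[0,0,0],[0,0,0],5.9],
  ],
)

```text
t: 9.55
eef_pos: [468.1, -224.7, 132.4]
tcp_rot: [-1.573, -0.011, -0.161]
ft_force: [-0.2, 1.0, 2.2]
opening: 0.63
```

apply_moves(
  increments=[
    [[0,0,0],[0,0,0],5.7],
    [[0,0,0],[0,0,0],5.6],
    [[0,0,0],[0,0,0],5.5],
    [[0,0,0],[0,0,0],5.5],
    [[0,0,0],[0,0,0],5.5],
  ],
)

```text
t: 10.18
eef_pos: [468.4, -224.7, 133.2]
tcp_rot: [-1.573, -0.012, -0.161]
ft_force: [-0.6, 0.9, 4.1]
opening: 0.579
```

```bash
python3 - <<'E'
from h import *
go([466.5,-224,128],-9)
p=read_camera("scene")
marks(p,["handle_a","pivot"],3)
E
```

```text
at [ 468.4 -224.7  133.2] [-90.1  -0.7  -9.2] op 55.09 F [-0.6  0.9  4.1] t 10.175
turn [ 0.1 -0.2  0.7]  shift in target frame cm [-0.2   0.52  0.03]
shift cm [-0.21  0.51  0.03]
mark_of handle_a 0.83 [ 463.2 -242.8  146.5] [262. 157.]
mark_of handle_a 0.61 [ 292.8 -243.3  131.8] [282. 117.]
mark_of handle_a 0.47 [ 470.7 -207.   146.9] [274. 162.]
mark_of pivot 0.78 [ 470.6 -224.4   58.6] [271. 182.]
mark_of pivot 0.55 [ 472.3 -208.   147.7] [274. 162.]
```

apply_moves(
  increments=[
    [[0,-1,0],[0,0,0.5],5.5],
    [[0,-2.5,0],[0,0,0],5.5],
    [[0,-2.5,0],[0,0,0],5.5],
    [[0,-2.5,0],[0,0,0],5.5],
    [[0,-2.5,0],[0,0,0],5.5],
  ],
)

```text
t: 10.95
eef_pos: [466.6, -224.1, 245.3]
tcp_rot: [-1.571, 0.005, -0.161]
ft_force: [0.4, 0.3, -1.4]
opening: 0.576
```

```bash
python3 - <<'E'
from h import *
go([583,-160,290],0)
p=read_camera("scene")
marks(p,["handle_a","pivot","pliers"],4)
save(p,"g3",(225,80,325,200),5)
E
```

```text
at [ 466.6 -224.1  245.3] [-90.    0.3  -9.2] op 54.77 F [ 0.4  0.3 -1.4] t 10.95
turn [ 0.  -9.2 -0.3]  shift in target frame cm [11.64 -4.47  6.41]
shift cm [10.44 -4.53  8.19]
mark_of handle_a 0.8 [ 460.5 -241.6  260.2] [257. 125.]
mark_of handle_a 0.77 [ 293.3 -245.4  132.3] [281. 117.]
mark_of handle_a 0.54 [ 466.5 -204.7  260.6] [271. 129.]
mark_of handle_a 0.5 [ 351.8 -237.1  129. ] [278. 132.]
mark_of pivot 0.71 [ 321.4 -240.4   45.7] [282. 145.]
mark_of pivot 0.43 [575.8 314.2   0.7] [462. 269.]
mark_of pliers 0.62 [ 463.6 -223.5  120.7] [270. 165.]
mark_of pliers 0.46 [ 323.1 -243.4   -1.1] [282. 155.]
```

View pics/g3.png

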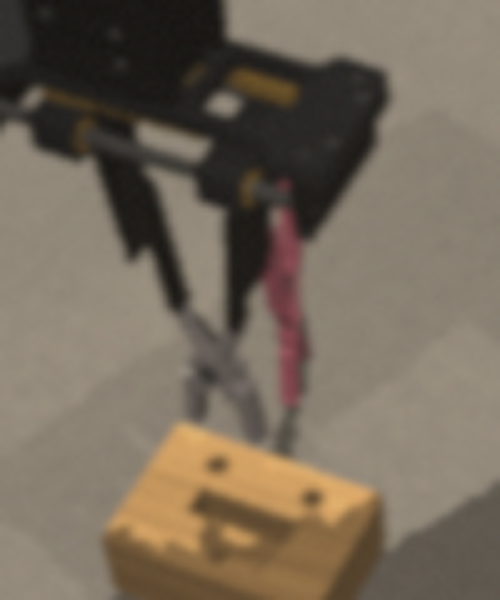

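The picture shows the pliers held clear above the block with jaws open, and the slot visible empty at (240,510).

apply_moves(
  increments=[
    [[0,-2.5,0],[0,-4.6,0],5.5],
    [[0,-2,0],[0,-4.6,0],5.5],
    [[4,0,2.2],[0,0,0],5.5],
    [[4,0,2.2],[0,0,0],5.5],
    [[3.6,0,2],[0,0,0],5.5],
  ],
)

```text
t: 11.78
eef_pos: [582.2, -158.8, 282.1]
tcp_rot: [-1.566, 0.015, 0.001]
ft_force: [0.1, -0.7, -1.9]
opening: 0.576
```

```bash
python3 - <<'E'
from h import *
go([583,60,285],0)
E
```

```text
at [ 582.2 -158.8  282.1] [-89.7   0.9   0. ] op 54.82 F [ 0.1 -0.7 -1.9] t 11.775
turn [-0.3  0.  -0.9]  shift in target frame cm [ 0.08 -0.29 21.88]
shift cm [ 0.09 -0.19 21.88]
```

apply_moves(
  increments=[
    [[0,0,5],[-0.3,0,-0.9],5.5],
    [[0,0,5],[0,0,0],5.5],
    [[0,0,5],[0,0,0],5.5],
    [[0,0,4.5],[0,0,0],5.5],
    [[0,0,2.3],[0,0,0],5.5],
  ],
)

```text
t: 12.4
eef_pos: [581.7, 66.0, 271.6]
tcp_rot: [-1.57, 0.014, 0.0]
ft_force: [0.3, -0.2, -2.6]
opening: 0.579
```

apply_moves(
  increments=[
    [[0,0,0],[0,0,0],5.5],
    [[0,0,0],[0,0,0],5.5],
    [[0,0,0],[0,0,0],5.5],
    [[0,0,0],[0,0,0],5.5],
    [[0,0,0],[0,0,0],5.5],
  ],
)

```text
t: 13.02
eef_pos: [581.0, 64.8, 268.2]
tcp_rot: [-1.571, 0.019, -0.0]
ft_force: [-0.9, -0.6, -2.4]
opening: 0.578
```

```bash
python3 - <<'E'
from h import *
go([583,60,236],0)
for i in range(3):
    p=read_camera("scene")
    marks(p,["handle_a","pivot","pliers","ear_fixed","ear_swing"],2)
save(p,"g4",(320,150,420,250),6)
go([583,60,236],0)
E
```

```text
at [581.   64.8 268.2] [-90.    1.1  -0. ] op 55.0 F [-0.9 -0.6 -2.4] t 13.025
turn [-0.  -0.  -1.1]  shift in target frame cm [ 0.2   3.22 -0.48]
shift cm [ 0.27  3.21 -0.48]
mark_of handle_a 0.81 [ 292.8 -247.1  128.5] [281. 117.]
mark_of handle_a 0.75 [582.4  81.2 276.7] [387. 189.]
mark_of pivot 0.69 [ 323.7 -240.4   49.8] [282. 144.]
mark_of pivot 0.65 [ 465.9 -220.    -0.7] [275. 193.]
mark_of pliers 0.88 [578.2  59.  140.9] [369. 220.]
mark_of pliers 0.51 [ 323.8 -237.4   -4.8] [284. 157.]
mark_of ear_fixed 0.57 [582.   45.3 277. ] [370. 185.]
mark_of ear_fixed 0.48 [584.1  53.9 118.8] [366. 226.]
mark_of ear_swing 0.59 [581.8  65.8 116.1] [371. 227.]
mark_of handle_a 0.93 [579.2  44.  276.9] [369. 184.]
mark_of handle_a 0.85 [579.4  82.1 276.2] [388. 188.]
mark_of pivot 0.9 [583.6  60.6 190.2] [372. 210.]
mark_of pivot 0.51 [ 320.  -240.2   47.6] [282. 144.]
mark_of pliers 0.8 [ 322.7 -238.3   -2.7] [284. 156.]
mark_of pliers 0.74 [579.4  59.6 138.5] [369. 221.]
mark_of ear_fixed 0.6 [587.8  55.4 121.5] [366. 227.]
mark_of ear_swing 0.56 [579.6  65.  115.4] [370. 226.]
mark_of handle_a 0.84 [582.1  88.1 274.4] [390. 190.]
mark_of handle_a 0.83 [580.3  44.1 275.3] [369. 185.]
mark_of pivot 0.83 [582.6  61.3 190. ] [372. 210.]
mark_of pivot 0.72 [ 323.5 -237.5   47. ] [283. 145.]
mark_of pliers 0.76 [579.   59.  136.7] [369. 221.]
mark_of pliers 0.67 [ 319.1 -240.7   -2.6] [284. 155.]
mark_of ear_fixed 0.66 [583.3  54.5 118.4] [366. 226.]
mark_of ear_swing 0.57 [579.8  67.2 116.2] [371. 226.]
mark_of ear_swing 0.18 [583.9  81.1 274.3] [387. 190.]
at [580.9  65.3 268.1] [-90.    1.1   0. ] op 55.27 F [ 0.2  0.2 -1.6] t 13.925
turn [-0.   0.  -1.1]  shift in target frame cm [ 0.21  3.21 -0.53]
shift cm [ 0.28  3.21 -0.53]
```

View pics/g4.png

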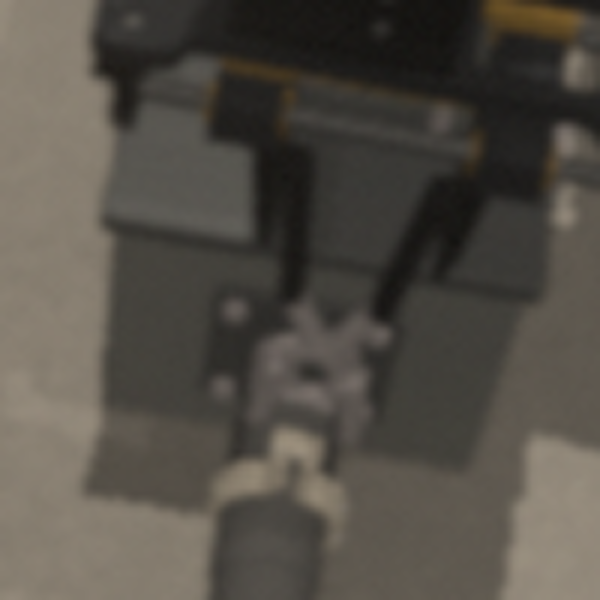

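apply_moves(
  increments=[
    [[0.2,0,0],[0,0,-1.1],5.5],
    [[0,-0.06,0],[0,0,0],5.5],
    [[0,-0.06,0],[0,0,0],5.5],
    [[0,-0.06,0],[0,0,0],5.5],
    [[0,-0.06,0],[0,0,0],5.5],
  ],
)

```text
t: 14.55
eef_pos: [583.0, 65.3, 270.7]
tcp_rot: [-1.57, -0.001, 0.001]
ft_force: [-0.1, 0.3, -2.4]
opening: 0.58
```

```bash
python3 - <<'E'
from h import *
go([583,60,236],0)
I=0
for i in range(6):
    p=read_camera("scene"); I=I+p["img"][195:240,345:395].astype(float)
    if i<3: marks(p,["pivot","pliers","ear_fixed","ear_swing"],1)
I=I/6
I=np.clip((I-40)*1.5,0,255).astype(np.uint8)
cv2.imwrite("pics/g5.png",cv2.resize(I,None,fx=13,fy=13,interpolation=cv2.INTER_LANCZOS4)[:,:,::-1])
for z in(118,131,145): print(z,[((px(p,[583,y,z])[0]-[345,195])*13).round(0) for y in(45,60,75)])
go([583,60,236],0)
E
```

```text
at [583.   65.3 270.7] [-90.   -0.1   0. ] op 55.12 F [-0.1  0.3 -2.4] t 14.55
turn [-0.   0.   0.1]  shift in target frame cm [ 0.    3.47 -0.53]
shift cm [-0.    3.47 -0.53]
mark_of pivot 0.92 [583.3  61.3 190.9] [372. 210.]
mark_of pliers 0.69 [579.6  59.2 143.1] [369. 220.]
mark_of ear_fixed 0.47 [585.   53.6 116.7] [365. 227.]
mark_of ear_swing 0.62 [581.6  67.7 114. ] [371. 228.]
mark_of pivot 0.76 [ 322.4 -242.9   47.7] [281. 144.]
mark_of pliers 0.73 [ 321.5 -240.3   -3.2] [283. 156.]
mark_of ear_fixed 0.74 [586.3  53.2 117. ] [365. 227.]
mark_of ear_swing 0.41 [583.1  65.4 116.2] [370. 227.]
mark_of pivot 0.74 [ 322.5 -239.    45.6] [283. 145.]
mark_of pliers 0.73 [579.8  60.3 143.7] [370. 220.]
mark_of ear_fixed 0.49 [584.8  52.3 116.5] [365. 227.]
mark_of ear_swing 0.4 [581.4  66.5 116.6] [371. 227.]
118 [array([222., 393.]), array([303., 410.]), array([384., 428.])]
131 [array([228., 356.]), array([310., 374.]), array([393., 391.])]
145 [array([236., 315.]), array([319., 333.]), array([402., 351.])]
at [583.   65.3 270.7] [-90.   -0.1   0. ] op 54.83 F [-0.8 -0.3 -2.7] t 15.45
turn [-0.   0.   0.1]  shift in target frame cm [-0.    3.47 -0.53]
shift cm [-0.    3.47 -0.53]
```

View pics/g5.png

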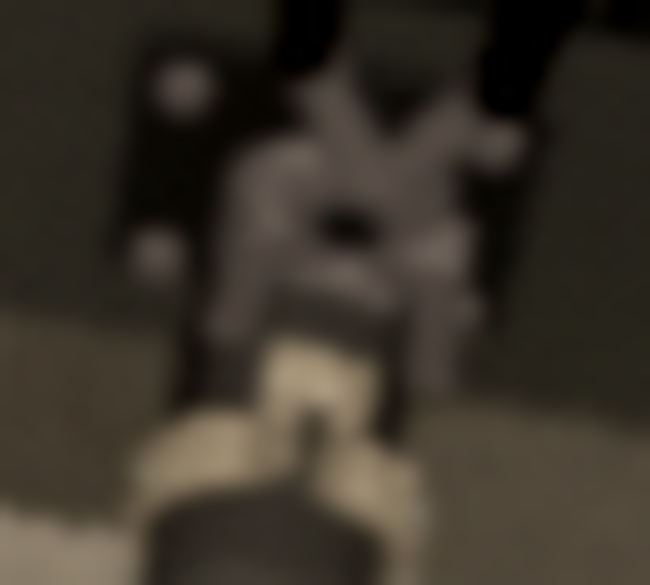

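The zoom shows the jaw tips at (240,345) and (435,390) above the clip's ears (258–380, 340–400). The jaws sit about 2 mm too far to +y.

apply_moves(
  increments=[
    [[0.1,-0.06,-0.17],[0,0,0],5.7],
    [[0,0.4,0],[0,0,0],5.7],
    [[0,0.4,0],[0,0,0],5.7],
    [[0,0.3,0],[0,0,0],5.7],
    [[0,-0.05,0],[0,0,0],5.7],
  ],
)

```text
t: 16.08
eef_pos: [584.0, 63.5, 259.7]
tcp_rot: [-1.57, -0.001, 0.001]
ft_force: [0.9, 0.0, -1.5]
opening: 0.598
```

```bash
cat > z.py <<'E'
from h import *
import sys
go([583.5,63.5,240.5],0)
I=0
for i in range(6):
    p=read_camera("scene"); I=I+p["img"][195:240,345:395].astype(float)
    if i<3: marks(p,["pivot","pliers","ear_fixed","ear_swing"],1)
I=np.clip((I/6-40)*1.5,0,255).astype(np.uint8)
cv2.imwrite(f"pics/{sys.argv[1]}.png",cv2.resize(I,None,fx=13,fy=13,interpolation=cv2.INTER_LANCZOS4)[:,:,::-1])
go([583.5,63.5,240.5],0)
E
python3 z.py g6
```

```text
at [584.   63.5 259.7] [-90.  -0.   0.] op 56.84 F [ 0.9  0.  -1.5] t 16.075
turn [-0.  0.  0.]  shift in target frame cm [-0.05  1.92  0.  ]
shift cm [-0.05  1.92  0.  ]
mark_of pivot 0.63 [584.3  59.1 180.5] [371. 213.]
mark_of pliers 0.79 [ 321.4 -240.    -2.7] [284. 155.]
mark_of ear_fixed 0.63 [584.   53.6 115.9] [365. 227.]
mark_of ear_swing 0.39 [583.   67.2 115.3] [371. 228.]
mark_of pivot 0.96 [586.7  59.9 178.6] [371. 214.]
mark_of pliers 0.66 [ 320.3 -238.1   -2.8] [284. 155.]
mark_of ear_fixed 0.43 [585.7  53.7 119.3] [366. 227.]
mark_of ear_swing 0.67 [580.8  63.3 118. ] [370. 226.]
mark_of pivot 0.8 [588.4  61.5 179.2] [371. 215.]
mark_of pliers 0.7 [582.4  59.2 131.7] [369. 223.]
mark_of ear_fixed 0.59 [587.1  56.4 119.5] [367. 227.]
at [584.1  63.5 260.1] [-90.   -0.1   0. ] op 56.81 F [ 0.5  0.2 -1.9] t 16.975
turn [-0.   0.   0.1]  shift in target frame cm [-0.06  1.96  0.  ]
shift cm [-0.06  1.96  0.  ]
```

View pics/g6.png

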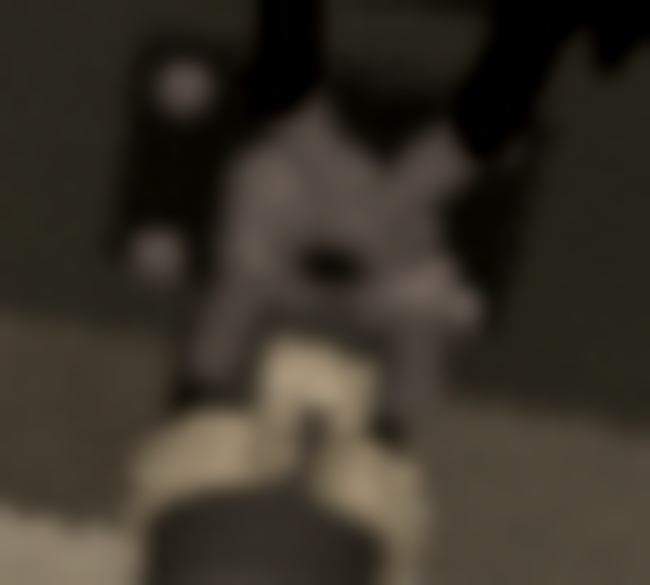

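Jaw tips at (215,385) and (415,410) now straddle the ears (258–380), centred to about 1 mm.

apply_moves(
  increments=[
    [[0,0.35,0],[0,0,0],5.7],
    [[0,0.35,0],[0,0,0],5.7],
    [[0,0.35,0],[0,0,0],5.7],
    [[0,0.3,0],[0,0,0],5.7],
    [[0,0.1,0],[0,0,0],5.7],
  ],
)

```text
t: 17.6
eef_pos: [584.0, 63.4, 244.3]
tcp_rot: [-1.57, -0.001, 0.001]
ft_force: [0.5, -0.4, -2.9]
opening: 0.601
```

```bash
python3 z.py g7
```

```text
at [584.   63.4 244.3] [-90.  -0.   0.] op 57.18 F [ 0.5 -0.4 -2.9] t 17.6
turn [-0.  0.  0.]  shift in target frame cm [-0.05  0.38  0.01]
shift cm [-0.05  0.38  0.01]
mark_of pivot 0.82 [ 323.7 -241.    44.2] [282. 146.]
mark_of pliers 0.88 [ 323.5 -241.    -4.9] [283. 156.]
mark_of ear_fixed 0.66 [583.5  54.9 117.1] [366. 226.]
mark_of ear_swing 0.38 [580.5  65.2 115.8] [371. 227.]
mark_of pivot 0.98 [585.4  54.8 165.7] [368. 216.]
mark_of pliers 0.92 [586.2  56.6 117.7] [367. 227.]
mark_of ear_fixed 0.61 [585.8  55.5 116.3] [366. 228.]
mark_of ear_swing 0.68 [580.2  55.1  78.7] [365. 233.]
mark_of pivot 0.79 [ 322.6 -240.8   46.8] [282. 145.]
mark_of pliers 0.9 [583.5  59.8 116.1] [368. 227.]
mark_of ear_fixed 0.67 [582.   53.5 117.4] [366. 226.]
mark_of ear_swing 0.58 [580.3  64.4 115.2] [370. 227.]
at [584.1  63.5 244.6] [-90.   -0.1   0. ] op 57.46 F [ 0.5 -0.9 -2.2] t 18.5
turn [-0.   0.   0.1]  shift in target frame cm [-0.06  0.41  0.  ]
shift cm [-0.06  0.41  0.  ]
```

View pics/g7.png

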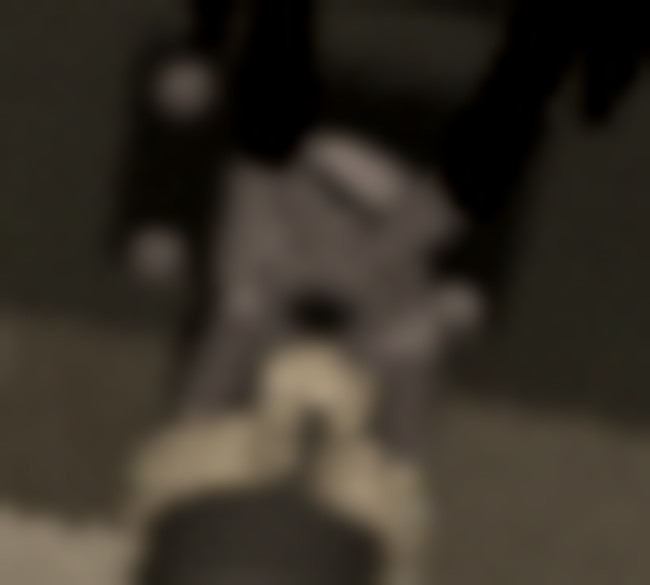

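The jaws are astride the ears (220–400 against ear block 262–375); tips are around z≈119, so 3 mm lower and start closing.

apply_moves(
  increments=[
    [[0,0.3,0],[0,0,0],5.5],
    [[0,-0.05,0],[0,0,0],5.2],
    [[0,-0.05,0],[0,0,0],5.0],
    [[0,-0.05,0],[0,0,0],4.8],
    [[0,-0.05,0],[0,0,0],4.6],
  ],
)

```text
t: 19.12
eef_pos: [584.0, 63.5, 243.4]
tcp_rot: [-1.57, -0.001, 0.0]
ft_force: [0.4, -0.2, -2.6]
opening: 0.488
```

```bash
cat > m.py <<'E'
from h import *
import sys
n=int(sys.argv[1]) if len(sys.argv)>1 else 3
go([584,63.4,241.5],0)
o=[];f=[];mm=[];A={k:[] for k in("pivot","pliers","ear_fixed","ear_swing")}
def rd():
    s=readout.state(); o.append(s["opening"]*95.1); f.append(s["ft_force"]); mm.append(s["moment"])
for i in range(n):
    p=read_camera("scene"); rd()
    for k in A:
        r=[w(p,d["point"]) for d in nets.mark_of(p,k)[:3]]; rd()
        r=[q for q in r if abs(q[0]-583)<15 and abs(q[1]-60)<20 and q[2]>100]
        if r: A[k].append(r[0])
print("op %.2f+-%.2f"%(np.mean(o),np.std(o)/len(o)**.5),"F",np.mean(f,0).round(2),"M",np.mean(mm,0).round(3))
for k in A: print(k,len(A[k]),np.mean(A[k],0).round(1) if A[k] else "")
E
python3 m.py
```

```text
at [584.   63.5 243.4] [-90.   -0.1   0. ] op 46.39 F [ 0.4 -0.2 -2.6] t 19.125
turn [-0.   0.   0.1]  shift in target frame cm [-0.    0.19 -0.01]
shift cm [-0.    0.19 -0.01]
op 46.10+-0.08 F [ 0.11  0.31 -1.93] M [ 0.19  -0.003 -0.   ]
pivot 3 [588.   58.5 161.8]
pliers 3 [583.2  54.4 115. ]
ear_fixed 3 [585.7  53.2 118. ]
ear_swing 3 [582.2  65.4 116.6]
```

apply_moves(
  increments=[
    [[0,-0.04,0],[0,0,0],4.52],
    [[0,-0.04,0],[0,0,0],4.44],
    [[0,-0.04,0],[0,0,0],4.36],
    [[0,-0.04,0],[0,0,0],4.28],
    [[0,-0.04,0],[0,0,0],4.2],
  ],
)

```text
t: 20.5
eef_pos: [583.9, 63.5, 245.2]
tcp_rot: [-1.57, -0.0, 0.0]
ft_force: [0.5, 0.4, -2.3]
opening: 0.445
```

```bash
python3 m.py 2
```

```text
at [583.9  63.5 245.2] [-90.  -0.   0.] op 42.36 F [ 0.5  0.4 -2.3] t 20.5
turn [-0.  0.  0.]  shift in target frame cm [ 0.01  0.37 -0.01]
shift cm [ 0.01  0.37 -0.01]
op 42.17+-0.03 F [-0.14  0.66 -2.25] M [0.272 0.001 0.004]
pivot 2 [585.5  67.3 207.7]
pliers 2 [585.3  51.9 115.5]
ear_fixed 2 [581.2  58.  117.7]
ear_swing 2 [580.7  63.6 115.3]
```

apply_moves(
  increments=[
    [[0,-0.03,0],[0,0,0],4.14],
    [[0,-0.03,0],[0,0,0],4.08],
    [[0,-0.03,0],[0,0,0],4.02],
    [[0,-0.03,0],[0,0,0],3.96],
    [[0,-0.03,0],[0,0,0],3.9],
  ],
)

```text
t: 21.62
eef_pos: [583.9, 63.4, 246.8]
tcp_rot: [-1.571, -0.0, 0.001]
ft_force: [0.9, 1.4, -3.0]
opening: 0.413
```

```bash
python3 m.py 2
```

```text
at [583.9  63.4 246.8] [-90.  -0.   0.] op 39.25 F [ 0.9  1.4 -3. ] t 21.625
turn [-0.  0.  0.]  shift in target frame cm [0.01 0.53 0.  ]
shift cm [0.01 0.53 0.  ]
op 39.04+-0.06 F [-0.21  0.5  -2.29] M [ 0.134  0.017 -0.006]
pivot 2 [584.8  56.6 163.8]
pliers 2 [582.8  53.9 118.2]
ear_fixed 2 [582.9  53.5 116.4]
ear_swing 2 [579.5  65.4 114.4]
```

apply_moves(
  increments=[
    [[0,0.1,0],[0,0,0],3.84],
    [[0,0.1,0],[0,0,0],3.78],
    [[0,0,0],[0,0,0],3.72],
    [[0,0,0],[0,0,0],3.66],
    [[0,0,0],[0,0,0],3.6],
  ],
)

```text
t: 22.75
eef_pos: [583.9, 63.3, 244.5]
tcp_rot: [-1.571, -0.0, 0.001]
ft_force: [-0.3, -0.6, -2.6]
opening: 0.385
```

```bash
python3 m.py 3; python3 -c "
from h import *
p=read_camera('scene'); I=np.clip((p['img'][180:240,340:400].astype(float)-25)*1.6,0,255).astype(np.uint8)
cv2.imwrite('pics/g8.png',cv2.resize(I,None,fx=10,fy=10,interpolation=cv2.INTER_LANCZOS4)[:,:,::-1])"
```

```text
at [583.9  63.3 244.5] [-90.  -0.   0.] op 36.59 F [-0.3 -0.6 -2.6] t 22.75
turn [0. 0. 0.]  shift in target frame cm [0.01 0.3  0.01]
shift cm [0.01 0.3  0.01]
op 36.10+-0.04 F [-0.1  -0.41 -2.05] M [-0.108  0.017 -0.007]
pivot 3 [586.   59.  161.4]
pliers 3 [582.4  54.5 115.1]
ear_fixed 3 [584.3  54.3 117.4]
ear_swing 3 [582.6  64.9 114.5]
```

View pics/g8.png

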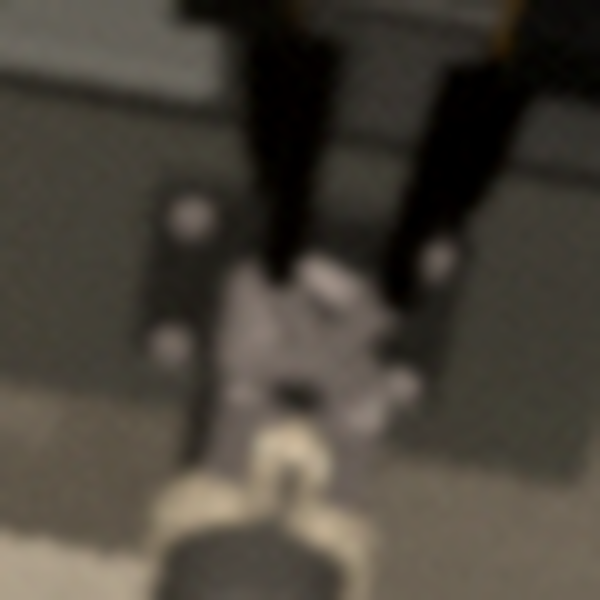

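The jaws lie close against both sides of the ear block (250–330, 440), so contact is about now. I'll continue more slowly.

apply_moves(
  increments=[
    [[0,-0.01,0],[0,0,0],3.56],
    [[0,-0.01,0],[0,0,0],3.52],
    [[0,-0.01,0],[0,0,0],3.48],
    [[0,-0.01,0],[0,0,0],3.44],
    [[0,-0.01,0],[0,0,0],3.4],
  ],
)

```text
t: 24.18
eef_pos: [583.8, 63.2, 244.9]
tcp_rot: [-1.571, 0.0, 0.001]
ft_force: [0.9, -1.1, -2.6]
opening: 0.361
```

```bash
python3 m.py 3
```

```text
at [583.8  63.2 244.9] [-90.   0.   0.] op 34.37 F [ 0.9 -1.1 -2.6] t 24.175
turn [ 0.  0. -0.]  shift in target frame cm [0.02 0.34 0.02]
shift cm [0.02 0.34 0.02]
op 34.07+-0.05 F [-0.02 -0.86 -3.05] M [-0.274 -0.016  0.02 ]
pivot 3 [587.6  58.2 162.2]
pliers 2 [580.7  53.2 114.5]
ear_fixed 3 [583.6  54.4 116.9]
ear_swing 3 [582.2  64.2 116.4]
```

apply_moves(
  increments=[
    [[0,-0.01,0],[0,0,0],3.36],
    [[0,-0.01,0],[0,0,0],3.32],
    [[0,-0.01,0],[0,0,0],3.28],
    [[0,-0.01,0],[0,0,0],3.24],
    [[0,-0.01,0],[0,0,0],3.2],
  ],
)

```text
t: 25.55
eef_pos: [583.7, 63.1, 245.3]
tcp_rot: [-1.571, 0.0, 0.001]
ft_force: [0.0, -1.2, -3.4]
opening: 0.339
```

```bash
python3 m.py 3
```

```text
at [583.7  63.1 245.3] [-90.   0.   0.] op 32.2 F [ 0.  -1.2 -3.4] t 25.55
turn [ 0.  0. -0.]  shift in target frame cm [0.03 0.38 0.03]
shift cm [0.03 0.38 0.03]
op 31.97+-0.03 F [ 0.04 -1.39 -3.78] M [-0.342 -0.026  0.014]
pivot 3 [587.4  59.5 160.8]
pliers 3 [582.2  52.6 114. ]
ear_fixed 3 [584.9  54.2 120.2]
ear_swing 3 [580.7  64.8 116.4]
```

apply_moves(
  increments=[
    [[0,0,0],[0,0,0],3.17],
    [[0,0,0],[0,0,0],3.14],
    [[0,0,0],[0,0,0],3.11],
    [[0,0,0],[0,0,0],3.08],
    [[0,0,0],[0,0,0],3.05],
  ],
)

```text
t: 26.92
eef_pos: [583.9, 63.1, 245.5]
tcp_rot: [-1.571, 0.0, 0.001]
ft_force: [1.2, -1.0, -4.1]
opening: 0.319
```

```bash
python3 m.py 3
```

```text
at [583.9  63.1 245.5] [-90.   0.   0.] op 30.32 F [ 1.2 -1.  -4.1] t 26.925
turn [ 0.  0. -0.]  shift in target frame cm [0.01 0.4  0.03]
shift cm [0.01 0.4  0.03]
op 30.64+-0.05 F [ 0.15 -1.34 -2.8 ] M [-0.382 -0.045  0.029]
pivot 3 [587.9  57.9 163.2]
pliers 2 [584.6  52.4 116.5]
ear_fixed 3 [584.1  53.5 117.8]
ear_swing 3 [581.9  64.6 116.2]
```

apply_moves(
  increments=[
    [[0,0,0],[0,0,0],3.02],
    [[0,0,0],[0,0,0],2.99],
    [[0,0,0],[0,0,0],2.96],
    [[0,0,0],[0,0,0],2.93],
    [[0,0,0],[0,0,0],2.9],
  ],
)

```text
t: 28.3
eef_pos: [584.0, 63.1, 245.7]
tcp_rot: [-1.571, -0.0, 0.001]
ft_force: [-0.6, -1.1, -2.1]
opening: 0.303
```

```bash
python3 m.py 3
```

```text
at [584.   63.1 245.7] [-90.  -0.   0.] op 28.79 F [-0.6 -1.1 -2.1] t 28.3
turn [0. 0. 0.]  shift in target frame cm [0.   0.42 0.03]
shift cm [0.   0.42 0.03]
op 29.10+-0.04 F [ 0.35 -1.17 -1.43] M [-0.391 -0.056  0.014]
pivot 3 [587.1  57.5 192.2]
pliers 3 [581.6  51.6 115.5]
ear_fixed 3 [584.4  54.2 118.7]
ear_swing 3 [582.3  64.1 117. ]
```

```bash
cat > e.py <<'E'
from h import *
def prof(I):
    d=I[:,:,0]-I[:,:,2]  # R-B
    return d
def old(n):
    a=cv2.imread(f"pics/{n}.png")[:,:,::-1]; a=cv2.resize(a,(50,45),interpolation=cv2.INTER_AREA).astype(float); return a/1.5
B=prof(old("g5")); B7=prof(old("g7"))
I=0
for i in range(6): I=I+read_camera("scene")["img"][195:240,345:395].astype(float)
C=prof(I/6)
np.set_printoptions(linewidth=200)
for r in range(25,37): print(r+195,"B",B[r,16:34].astype(int),"\n    7",B7[r,16:34].astype(int),"\n    C",C[r,16:34].astype(int))
print(readout.state()["opening"]*95.1)
E
python3 e.py
```

```text
220 B [ 9 10 10 10 10 12 12 11 10  9  8  8  7  7  7  9 10 10] 
    7 [ 9 10 10 11 10 10 10  9  8  8  9 10 11 12 12 13 13 12] 
    C [ 7  9 10 11 11 10  9  7  8  7  8  9 10 12 13 13 12 10]
221 B [ 8  8  9  9 14 19 20 19 18 15 11  9  8  6  7  9 10 10] 
    7 [10 10 10 12 12 15 16 18 17 15 13 12 12 12 12 13 12 11] 
    C [ 8  9 10 11 11 12 12 13 14 12 11 10 11 12 14 14 13  9]
222 B [ 8  8  8 11 18 24 27 28 26 23 18 16 12  8  7  9 10 10] 
    7 [10 11 10 12 16 21 24 26 26 23 18 14 12 11 11 12 11 10] 
    C [ 8 10 10 11 14 17 19 20 21 18 13 11 11 12 13 14 12  9]
223 B [ 7  8  8 12 20 26 30 30 30 28 25 22 18 12  8  9 10 10] 
    7 [10 11 10 13 18 26 28 30 30 28 24 19 15 12 10 10 12 10] 
    C [ 9 10 10 12 16 21 25 27 27 22 17 12 11 11 12 12 11  9]
224 B [ 8  7  8 12 19 26 28 29 29 29 28 25 19 12  8  9 10 11] 
    7 [11 10 10 14 19 25 28 28 30 29 27 22 18 13 10 10 10 10] 
    C [ 9 10 10 12 18 23 28 29 29 27 21 15 11 10 11 11 10 10]
225 B [ 8  9 11 14 20 26 26 26 26 26 28 25 19 12  7 10 11 12] 
    7 [11 11 10 14 20 25 27 26 26 27 27 25 19 13 10 11 11 10] 
    C [ 9 10 11 13 19 24 27 27 28 
[... 474 characters left out ...]
26 27 26 26 24 23 19 15 16 20 23 22 17 13 11 11 11 12] 
    C [22 21 18 19 22 24 22 18 20 22 21 16 11 10 11 13 14 15]
229 B [28 29 28 26 24 23 19 16 16 22 24 25 22 18 15 14 15 15] 
    7 [28 28 27 25 24 24 20 15 17 22 24 24 22 16 12 12 12 14] 
    C [26 26 25 23 24 24 22 19 20 21 18 14 12 11 13 14 15 15]
230 B [28 28 28 26 23 22 18 16 19 23 26 27 26 23 21 19 16 14] 
    7 [28 28 28 25 24 22 19 15 19 23 25 26 25 20 17 16 14 14] 
    C [27 28 27 24 24 23 20 18 21 22 20 18 16 15 15 15 15 14]
231 B [26 26 25 23 20 18 14 14 20 23 27 28 28 26 25 22 18 15] 
    7 [27 26 24 23 20 18 15 15 19 23 26 28 26 24 24 21 18 15] 
    C [26 26 25 23 21 19 17 18 22 25 25 24 23 22 21 18 15 14]
29.230792510356558
```

```bash
cat > q.py <<'E'
from h import *
def edges(D):
    out=[]
    for r in range(29,34):
        v=D[r,16:34]; 
        k=6+np.argmax(v[8:13])+2; lvl=17.
        R_=next((j+(v[j]-lvl)/(v[j]-v[j+1]) for j in range(10,17) if v[j]>=lvl>v[j+1]),np.nan)
        L_=next((j-1+(lvl-v[j-1])/(v[j]-v[j-1]) for j in range(1,9) if v[j]>=lvl>v[j-1]),np.nan)
        out.append((L_,R_))
    a=np.array(out); return "L %.2f R %.2f valley %.1f"%(np.nanmean(a[:3,0]),np.nanmean(a[:,1]),D[31:34,22:25].min(1).mean())
def old(n):
    a=cv2.imread(f"pics/{n}.png")[:,:,::-1]; a=cv2.resize(a,(50,45),interpolation=cv2.INTER_AREA).astype(float); return a/1.5
if __name__=="__main__":
    o=[];f=[];m=[];I=0
    for i in range(8):
        I=I+read_camera("scene")["img"][195:240,345:395].astype(float)/8
        s=readout.state(); o.append(s["opening"]*95.1); f.append(s["ft_force"]); m.append(s["moment"])
    for n in("g5","g7"): D=old(n); print(n,edges(D[:,:,0]-D[:,:,2]))
    print("now",edges(I[:,:,0]-I[:,:,2]),"op %.2f"%np.mean(o),"F",np.mean(f,0).round(2),"M",np.mean(m,0).round(3),"z",s["eef_pos"].round(1),"t",s["t"])
E
python3 q.py
```

```text
g5 L 3.52 R 12.17 valley 17.8
g7 L 3.03 R 12.12 valley 17.6
now L 3.65 R 10.96 valley 21.1 op 29.16 F [ 0.17 -1.7  -1.47] M [-0.397 -0.088  0.018] z [584.   63.1 245.7] t 29.75
```

apply_moves(
  increments=[
    [[0,0,0],[0,0,0],2.88],
    [[0,0,0],[0,0,0],2.86],
    [[0,0,0],[0,0,0],2.84],
    [[0,0,0],[0,0,0],2.82],
    [[0,0,0],[0,0,0],2.8],
  ],
)

```text
t: 30.38
eef_pos: [584.0, 63.1, 245.7]
tcp_rot: [-1.571, -0.001, 0.001]
ft_force: [0.3, -0.5, -0.4]
opening: 0.294
```

```bash
python3 q.py
```

```text
g5 L 3.52 R 12.17 valley 17.8
g7 L 3.03 R 12.12 valley 17.6
now L 3.65 R 10.77 valley 21.8 op 28.13 F [ 0.25 -0.79 -0.86] M [-0.32  -0.098  0.036] z [584.   63.1 245.7] t 30.775
```

apply_moves(
  increments=[
    [[0,0,0],[0,0,0],2.78],
    [[0,0,0],[0,0,0],2.76],
    [[0,0,0],[0,0,0],2.74],
    [[0,0,0],[0,0,0],2.72],
    [[0,0,0],[0,0,0],2.7],
  ],
)

```text
t: 31.4
eef_pos: [584.1, 63.2, 245.8]
tcp_rot: [-1.571, -0.001, 0.001]
ft_force: [0.8, -1.9, -1.4]
opening: 0.287
```

```bash
python3 q.py
```

```text
g5 L 3.52 R 12.17 valley 17.8
g7 L 3.03 R 12.12 valley 17.6
now L 3.58 R 10.81 valley 21.5 op 27.17 F [ 0.1  -0.94 -0.08] M [-0.227 -0.078  0.028] z [584.1  63.2 245.8] t 31.8
```

apply_moves(
  increments=[
    [[0,0,0],[0,0,0],2.68],
    [[0,0,0],[0,0,0],2.66],
    [[0,0,0],[0,0,0],2.64],
    [[0,0,0],[0,0,0],2.62],
    [[0,0,0],[0,0,0],2.6],
  ],
)

```text
t: 32.42
eef_pos: [584.1, 63.3, 245.9]
tcp_rot: [-1.571, -0.001, 0.001]
ft_force: [0.6, -0.7, 0.3]
opening: 0.273
```

```bash
python3 q.py|tail -1
```

```text
now L 3.59 R 10.68 valley 22.8 op 26.23 F [ 0.12 -0.63  0.17] M [-0.119 -0.024  0.023] z [584.1  63.3 245.9] t 32.825
```

apply_moves(
  increments=[
    [[0,0,0],[0,0,0],2.58],
    [[0,0,0],[0,0,0],2.56],
    [[0,0,0],[0,0,0],2.54],
    [[0,0,0],[0,0,0],2.52],
    [[0,0,0],[0,0,0],2.5],
  ],
)

```text
t: 33.45
eef_pos: [583.7, 63.4, 245.3]
tcp_rot: [-1.571, 0.001, 0.0]
ft_force: [-0.4, -0.0, -2.3]
opening: 0.267
```

```bash
python3 q.py|tail -1
```

```text
now L 3.55 R 10.14 valley 23.2 op 25.11 F [ 0.19 -0.22 -2.28] M [-0.04  -0.006 -0.018] z [583.8  63.4 245.4] t 33.85
```

Force, moment and the ear edge jumped together, which looks like the click. I'll open a little and see whether the ears stay shut.

apply_moves(
  increments=[
    [[0,0,0],[0,0,0],2.6],
    [[0,0,0],[0,0,0],2.8],
    [[0,0,0],[0,0,0],3.0],
    [[0,-0.03,0],[0,0,0],3.3],
    [[0,-0.03,0],[0,0,0],3.6],
  ],
)

```text
t: 34.48
eef_pos: [583.7, 63.2, 246.0]
tcp_rot: [-1.571, 0.001, 0.001]
ft_force: [0.2, 0.4, -2.3]
opening: 0.371
```

```bash
python3 q.py|tail -1; python3 m.py 2
```

```text
now L 3.62 R 10.35 valley 24.2 op 35.99 F [ 0.06 -0.17 -2.19] M [0.023 0.025 0.017] z [583.7  63.2 245.9] t 34.875
at [583.7  63.2 245.9] [-90.   0.   0.] op 36.11 F [-0.7 -0.7 -2.7] t 34.875
turn [ 0.  0. -0.]  shift in target frame cm [0.03 0.44 0.02]
shift cm [0.03 0.44 0.02]
op 35.95+-0.05 F [ 0.2  -0.02 -2.43] M [0.025 0.026 0.01 ]
pivot 2 [586.2  57.4 163.3]
pliers 2 [582.6  55.8 117. ]
ear_fixed 2 [583.5  53.4 120.4]
ear_swing 2 [581.2  61.3 116.7]
```

apply_moves(
  increments=[
    [[0,0,0],[0,0,0],4.0],
    [[0,0,0],[0,0,0],4.4],
    [[0,0,0],[0,0,0],4.8],
    [[0,0,0],[0,0,0],5.2],
    [[0,0,0],[0,0,0],5.5],
  ],
)

```text
t: 36.0
eef_pos: [583.7, 63.2, 245.9]
tcp_rot: [-1.571, 0.001, 0.001]
ft_force: [0.2, 0.3, -2.4]
opening: 0.57
```

apply_moves(
  increments=[
    [[0,-0.6,0],[0,0,0],5.5],
    [[0,-1,0],[0,0,0],5.5],
    [[0,-1.2,0],[0,0,0],5.5],
    [[0,-1.2,0],[0,0,0],5.5],
    [[0,-0.6,0],[0,0,0],5.5],
  ],
)

```text
t: 36.62
eef_pos: [583.9, 63.2, 295.8]
tcp_rot: [-1.571, -0.001, 0.001]
ft_force: [0.3, -0.9, -2.0]
opening: 0.581
```

```bash
python3 q.py|tail -1;python3 - <<'E'
from h import *
go([583,-160,290],-9)
for i in range(4):
    p=read_camera("scene"); marks(p,["handle_a","pivot","pliers","ear_swing"],3)
E
```

```text
now L 2.68 R 10.46 valley 24.5 op 55.13 F [ 0.17  0.25 -2.45] M [ 0.009  0.007 -0.004] z [583.6  63.2 294.1] t 37.025
at [583.6  63.2 294.1] [-90.    0.1   0. ] op 55.39 F [ 0.2  0.4 -2.1] t 37.025
turn [ 0.   9.  -0.1]  shift in target frame cm [  3.43   0.41 -22.05]
shift cm [ -0.07   0.41 -22.32]
mark_of handle_a 0.85 [583.2  82.2 303.5] [390. 181.]
mark_of handle_a 0.58 [ 352.8 -235.2  128.8] [278. 133.]
mark_of handle_a 0.57 [583.2  42.7 303.6] [370. 177.]
mark_of pivot 0.75 [586.4  59.1 214. ] [372. 205.]
mark_of pivot 0.51 [ 321.2 -239.3   47.2] [283. 144.]
mark_of pliers 0.72 [580.7  62.6 166.9] [372. 215.]
mark_of pliers 0.7 [ 325.1 -240.6   -1.4] [283. 156.]
mark_of ear_swing 0.39 [578.3  61.6 116.8] [369. 225.]
mark_of ear_swing 0.23 [584.8  45.1 301.5] [371. 179.]
mark_of handle_a 0.95 [583.1  42.7 302.5] [370. 177.]
mark_of handle_a 0.82 [583.6  79.1 303.3] [388. 181.]
mark_of handle_a 0.8 [ 291.6 -247.1  132.3] [281. 116.]
mark_of pivot 0.96 [587.5  60.8 213.8] [373. 206.]
mark_of pivot 0.57 [ 323.3 -239.3   48.9] [282. 145.]
mark_of pliers 0.65 [ 323.3 -241.3   -2.4] [
[... 281 characters left out ...]
]
mark_of pivot 0.67 [586.7  58.3 212.2] [372. 206.]
mark_of pivot 0.51 [ 322.6 -239.4   48.3] [282. 144.]
mark_of pliers 0.83 [584.3  60.7 165.5] [371. 216.]
mark_of pliers 0.83 [ 322.5 -242.3   -1.9] [283. 155.]
mark_of ear_swing 0.37 [579.3  63.4 114.7] [370. 226.]
mark_of handle_a 0.69 [583.4  82.4 301.2] [389. 182.]
mark_of handle_a 0.57 [582.9  44.9 304.8] [371. 177.]
mark_of handle_a 0.51 [ 293.1 -242.2  132.8] [282. 117.]
mark_of pivot 0.87 [ 323.3 -238.8   45.1] [283. 145.]
mark_of pivot 0.66 [584.8  60.  213.7] [373. 205.]
mark_of pliers 0.75 [580.3  59.9 166. ] [371. 215.]
mark_of pliers 0.51 [ 323.1 -243.2   -3.9] [282. 156.]
mark_of ear_swing 0.54 [583.3  61.7 118.7] [369. 227.]
```

The clip stays shut with the jaws away (ear_swing is now about y = 62, was 66). Returning to the block.

apply_moves(
  increments=[
    [[0,0,-4],[0,0,0],5.5],
    [[0,0,-5],[0,0,0],5.5],
    [[0,0,-5],[0,0,0],5.5],
    [[0,0,-5],[0,0,0],5.5],
    [[0,0,-3],[0,0,0],5.5],
  ],
)

```text
t: 38.65
eef_pos: [584.3, -161.0, 294.7]
tcp_rot: [-1.571, 0.0, 0.005]
ft_force: [0.4, -0.2, -2.9]
opening: 0.58
```

```bash
python3 -c "
from h import *
go([466.3,-221,205],-9)"
```

```text
at [ 584.3 -161.   294.7] [-90.    0.    0.3] op 55.15 F [ 0.4 -0.2 -2.9] t 38.65
turn [ 0.   9.3 -0. ]  shift in target frame cm [-10.71   8.97  -7.77]
shift cm [-11.83   8.97  -5.94]
```

apply_moves(
  increments=[
    [[0,0,0],[0,4.7,0],5.5],
    [[0,0,0],[0,4.6,0],5.5],
    [[-3.6,0,-2.6],[0,0,0],5.5],
    [[-3.6,0,-2.6],[0,0,0],5.5],
    [[-3.5,0,-2.5],[0,0,0],5.5],
  ],
)

```text
t: 39.28
eef_pos: [464.4, -223.0, 293.3]
tcp_rot: [-1.571, 0.001, -0.164]
ft_force: [0.5, -0.5, -1.4]
opening: 0.579
```

apply_moves(
  increments=[
    [[0,0,0],[0,0,0],5.5],
    [[0,3,0],[0,0,0],5.5],
    [[0,3,0],[0,0,0],5.5],
    [[0,1.5,0],[0,0,0],5.5],
    [[0,-0.05,0],[0,0,0],5.5],
  ],
)

```text
t: 39.9
eef_pos: [464.9, -223.9, 218.2]
tcp_rot: [-1.572, -0.003, -0.166]
ft_force: [-0.6, -0.4, -2.7]
opening: 0.578
```

```bash
python3 - <<'E'
from h import *
go([466.3,-221,180],-9)
acc={k:[] for k in("handle_a","pivot","pliers","block")}
for c in ["scene"]*5:
    p=read_camera(c)
    for k in acc:
        for d in nets.mark_of(p,k)[:4]:
            q=w(p,d["point"])
            if np.hypot(q[0]-466,q[1]+223)<40: acc[k].append(q)
for k,v in acc.items(): 
    v=np.array(v)
    if k=="handle_a":
        for s in(v[v[:,1]<-223],v[v[:,1]>=-223]): print(k,len(s),s.mean(0).round(1) if len(s) else "")
    elif len(v): print(k,len(v),np.median(v,0).round(1))
I=np.clip((p["img"][140:210,240:315].astype(float)-10)*1.3,0,255).astype(np.uint8)
cv2.imwrite("pics/g9.png",cv2.resize(I,None,fx=8,fy=8,interpolation=cv2.INTER_CUBIC)[:,:,::-1])
go([466.3,-221,180],-9)
E
```

```text
at [ 464.9 -223.9  218.2] [-90.1  -0.2  -9.5] op 54.96 F [-0.6 -0.4 -2.7] t 39.9
turn [ 0.1 -0.5  0.2]  shift in target frame cm [0.09 3.82 0.31]
shift cm [0.08 3.82 0.31]
handle_a 6 [ 463.5 -238.7  205.2]
handle_a 6 [ 470.4 -207.6  197.7]
pivot 5 [ 470.1 -222.1  131.3]
pliers 8 [ 468.6 -220.    83.9]
block 6 [ 465.4 -219.7   -1.6]
at [ 464.6 -224.3  219. ] [-90.1  -0.3  -9.5] op 54.94 F [-0.3 -0.1 -2.1] t 41.15
turn [ 0.1 -0.5  0.3]  shift in target frame cm [0.11 3.9  0.35]
shift cm [0.09 3.9  0.36]
```

View pics/g9.png

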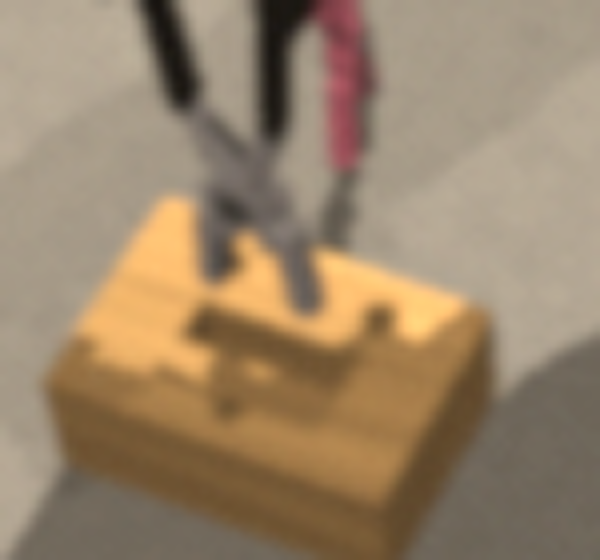

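The last picture shows the open jaws over the block: tips at (215,275) and (308,305), just behind and above the empty slot centred on (277,338).

```bash
python3 - <<'E'
from h import *
p=read_camera("scene")
print([ (z,px(p,[465.5,-222,z])[0].round(1)) for z in(50,75,80,85,90,95)])
f=200/np.tan(np.radians(p["vfov"])/2); M=cv2.Rodrigues(np.array(p["rvec"],float))[0]; c=w(p,[0,0,0])
def back(uv,z):
    d=M.T@np.array([(uv[0]-p["cx"])/f,(uv[1]-p["cy"])/f,1]); return (c+d*(z-c[2])/d[2])[:2].round(1)
print("slot",back((274.6,182.3),50))
for z in(78,84,88,92): print(z,"tips",back((272.7,176.3),z),back((266.9,174.4),z),back((278.5,178.1),z))
for i in range(4):
    p=read_camera("scene"); marks(p,["handle_a","pivot"],3)
print(readout.state()["eef_pos"])
E
```

```text
[(50, array([273. , 182.2])), (75, array([272.2, 176.6])), (80, array([272. , 175.5])), (85, array([271.8, 174.3])), (90, array([271.6, 173.2])), (95, array([271.4, 172. ]))]
slot [ 464.9 -217.6]
78 tips [ 466.3 -219.9] [ 463.9 -237.3] [ 468.3 -202.8]
84 tips [ 470.6 -217.9] [ 468.3 -235.1] [ 472.6 -200.9]
88 tips [ 473.5 -216.5] [ 471.2 -233.7] [ 475.5 -199.6]
92 tips [ 476.4 -215.2] [ 474.1 -232.3] [ 478.3 -198.3]
mark_of handle_a 0.9 [ 461.7 -245.2  219.9] [258. 137.]
mark_of handle_a 0.6 [ 349.  -238.6  129.1] [278. 131.]
mark_of handle_a 0.5 [ 471.1 -205.3  220.3] [272. 142.]
mark_of pivot 0.82 [ 470.6 -222.   134.3] [269. 164.]
mark_of pivot 0.64 [ 323.  -240.4   46.9] [282. 145.]
mark_of handle_a 0.69 [ 470.5 -205.2  222. ] [272. 142.]
mark_of handle_a 0.58 [ 459.  -243.1  218.1] [259. 137.]
mark_of handle_a 0.44 [ 350.6 -237.3  130.1] [278. 132.]
mark_of pivot 0.89 [ 471.6 -225.5  130.1] [268. 165.]
mark_of pivot 0.64 [ 322.7 -242.5   44.2] [281. 145.]
mark_of handle_a 0.72 [ 462.7 -241.2  217. ] [259. 138.]
mark_of handle_a 0.62 [ 353.7 -236.8  128.7] [278. 133.]
mark_of handle_a 0.44 [ 470. -203.  222.] [273. 142.]
mark_of pivot 0.78 [ 472.4 -219.3  132.6] [270. 165.]
mark_of pivot 0.49 [ 323.1 -239.2   46.4] [282. 145.]
mark_of handle_a 0.86 [ 461.7 -243.5  219.9] [258. 137.]
mark_of handle_a 0.61 [ 350.3 -236.1  128.4] [278. 132.]
mark_of handle_a 0.53 [ 469.7 -205.2  219.1] [272. 142.]
mark_of pivot 0.58 [ 472.6 -221.9  130.9] [269. 165.]
mark_of pivot 0.52 [ 322.  -241.7   45.3] [282. 145.]
[ 464.61856045 -224.26427614  219.0279533 ]
```

apply_moves(
  increments=[
    [[0,0,-0.1],[0,0.4,1.3],5.4],
    [[0,0.4,0],[0,0,0],5.4],
    [[0,0.8,0],[0,0,0],5.4],
    [[0,0.8,0],[0,0,0],5.4],
    [[0,0.6,0],[0,0,0],5.4],
  ],
)

```text
t: 42.42
eef_pos: [463.9, -225.3, 191.2]
tcp_rot: [-1.573, 0.02, -0.174]
ft_force: [0.0, 0.5, -2.0]
opening: 0.572
```

```bash
cat > b.py <<'E'
from h import *
go([466,-224,146],-9)
acc={k:[] for k in("handle_a","pivot","pliers")}
for c in ["scene"]*4:
    p=read_camera(c)
    for k in acc:
        for d in nets.mark_of(p,k)[:3]:
            q=w(p,d["point"])
            if np.hypot(q[0]-466,q[1]+223)<40: acc[k].append(q)
for k,v in acc.items(): 
    v=np.array(v)
    if k=="handle_a":
        for s in(v[v[:,1]<-223],v[v[:,1]>=-223]): print(k,len(s),np.median(s,0).round(1) if len(s) else "")
    elif len(v): print(k,len(v),np.median(v,0).round(1))
s=readout.state(); print(s["ft_force"].round(1),s["moment"].round(2))
E
python3 b.py
```

```text
at [ 463.9 -225.3  191.2] [-90.1   1.1 -10. ] op 54.38 F [ 0.   0.5 -2. ] t 42.425
turn [ 0.1 -1.  -1.1]  shift in target frame cm [0.19 4.52 0.16]
shift cm [0.27 4.51 0.18]
handle_a 4 [ 460.7 -243.5  191. ]
handle_a 4 [ 468.8 -206.2  193.7]
pivot 4 [ 469.4 -223.2  103.8]
pliers 5 [ 466.5 -221.3   58.1]
[-0.1 -0.1 -2.2] [-0.01 -0.05  0.02]
```

apply_moves(
  increments=[
    [[0,0,0],[0,-0.8,0],5.4],
    [[0,0.5,0],[0,0,0],5.4],
    [[0,0.5,0],[0,0,0],5.4],
    [[0,0.5,0],[0,0,0],5.4],
    [[0,0,0],[0,0,0],5.4],
  ],
)

```text
t: 43.85
eef_pos: [463.6, -225.3, 175.6]
tcp_rot: [-1.573, 0.02, -0.159]
ft_force: [0.1, 0.3, -2.4]
opening: 0.569
```

```bash
python3 b.py
```

```text
at [ 463.6 -225.3  175.6] [-90.1   1.1  -9.1] op 54.1 F [ 0.1  0.3 -2.4] t 43.85
turn [ 0.1 -0.1 -1.1]  shift in target frame cm [0.22 2.96 0.17]
shift cm [0.27 2.95 0.17]
handle_a 4 [ 460.  -242.8  174.2]
handle_a 3 [ 469.5 -205.8  177. ]
pivot 4 [ 469.1 -223.8   88.4]
pliers 3 [ 466.4 -219.4   41.1]
[ 1.  -1.1 -2.1] [ 0.02  0.02 -0.01]
```

No contact, and the tips are inside the slot. Lowering the rest.

apply_moves(
  increments=[
    [[0,0.5,0],[0,0,0],5.4],
    [[0,0.6,0],[0,0,0],5.4],
    [[0,0.6,0],[0,0,0],5.4],
    [[0,0.5,0],[0,0,0],5.4],
    [[0,0.3,0],[0,0,0],5.4],
  ],
)

```text
t: 45.28
eef_pos: [463.2, -225.3, 149.1]
tcp_rot: [-1.573, 0.019, -0.159]
ft_force: [0.5, 0.4, -2.9]
opening: 0.571
```

```bash
python3 b.py
```

```text
at [ 463.2 -225.3  149.1] [-90.1   1.1  -9.1] op 54.33 F [ 0.5  0.4 -2.9] t 45.275
turn [ 0.1 -0.1 -1.1]  shift in target frame cm [0.26 0.31 0.17]
shift cm [0.26 0.31 0.18]
handle_a 4 [ 460.3 -243.   150.6]
handle_a 3 [ 468.4 -207.6  150.7]
pivot 4 [ 468.3 -225.5   62.9]
pliers 4 [ 467.2 -220.1   14.7]
[ 0.3 -0.  -2.6] [ 0.03 -0.03 -0.03]
```

Lower 3 mm to the floor and watch the weight transfer, then open slowly.

apply_moves(
  increments=[
    [[0,0.15,0],[0,0,0],5.4],
    [[0,0.15,0],[0,0,0],5.4],
    [[0,0.1,0],[0,0,0],5.4],
    [[0,0,0],[0,0,0],5.4],
    [[0,0,0],[0,0,0],5.4],
  ],
)

```text
t: 46.7
eef_pos: [463.9, -225.8, 146.2]
tcp_rot: [-1.574, 0.017, -0.159]
ft_force: [-0.4, 0.1, -0.5]
opening: 0.57
```

```bash
python3 b.py
```

```text
at [ 463.9 -225.8  146.2] [-90.2   1.   -9.1] op 54.22 F [-0.4  0.1 -0.5] t 46.7
turn [ 0.2 -0.1 -1. ]  shift in target frame cm [0.18 0.02 0.21]
shift cm [0.18 0.02 0.21]
handle_a 4 [ 461.1 -243.5  145.5]
handle_a 4 [ 467.7 -206.7  148.7]
pivot 4 [ 469.3 -222.    59.4]
pliers 4 [ 465.4 -220.9   10. ]
[-0.1  0.5  0.1] [-0.05  0.03  0.01]
```

Weight has gone off the wrist and the pivot is at z≈59, so the pliers are seated. Release.

apply_moves(
  increments=[
    [[0,0,0],[0,0,0],5.7],
    [[0,0,0],[0,0,0],6.1],
    [[0,0,0],[0,0,0],6.6],
    [[0,0,0],[0,0,0],7.5],
    [[0,0,0],[0,0,0],9.5],
  ],
)

```text
t: 48.12
eef_pos: [463.6, -225.5, 145.8]
tcp_rot: [-1.574, 0.018, -0.159]
ft_force: [0.0, 0.9, 0.3]
opening: 0.84
```

apply_moves(
  increments=[
    [[0,0,0],[0,0,0],9.5],
    [[0,0,0],[0,0,0],9.5],
    [[0,-0.8,0],[0,0,0],9.5],
    [[0,-1.5,0],[0,0,0],9.5],
    [[0,-2,0],[0,0,0],9.5],
  ],
)

```text
t: 48.75
eef_pos: [464.3, -225.5, 191.0]
tcp_rot: [-1.573, 0.019, -0.159]
ft_force: [-0.5, 0.7, 0.5]
opening: 0.998
```

apply_moves(
  increments=[
    [[0,-2,0],[0,0,0],9.5],
    [[0,-2.5,0],[0,0,0],9.5],
    [[0,-2.5,0],[0,0,0],9.5],
    [[0,-2,0],[0,0,0],9.5],
    [[0,0,0],[0,0,0],9.5],
  ],
)

```text
t: 49.38
eef_pos: [466.2, -225.5, 290.8]
tcp_rot: [-1.576, 0.012, -0.159]
ft_force: [0.2, 0.3, -0.5]
opening: 0.998
```

```bash
python3 b.py; python3 q.py
```

```text
at [ 466.2 -225.5  290.8] [-90.3   0.7  -9.1] op 94.88 F [ 0.2  0.3 -0.5] t 49.375
turn [ 0.3 -0.1 -0.7]  shift in target frame cm [-0.05 14.48  0.15]
shift cm [ 0.12 14.48  0.23]
handle_a 4 [ 462.8 -243.4  145.2]
handle_a 2 [ 473.7 -197.   145.1]
pivot 4 [ 472.2 -221.6   58.6]
pliers 6 [ 467.2 -219.2    8.8]
[-0.6 -0.3  0.3] [ 0.05 -0.01 -0.02]
g5 L 3.52 R 12.17 valley 17.8
g7 L 3.03 R 12.12 valley 17.6
now L 3.00 R 10.40 valley 20.4 op 95.00 F [-0.22  0.07  0.17] M [ 0.013 -0.015 -0.018] z [ 465.9 -225.3  288.7] t 50.575
```

```bash
python3 -c "
from h import *
print(env.job_done())"
```

```text
the job is handed in; nothing more can be done
None
```

I clicked the clip shut with the pliers, stood the pliers back in their slot, released them and handed the job in at about 51 s. No verdict came back.

- **Clip:** The click showed as a simultaneous jump in wrist force, moment and the ear edge in the image, at about 25 mm handle opening. The squeeze was never opposed by more than a few newtons of net force at the wrist, though that reading cannot show the pinch force on the ears. After I opened the jaws and moved away, the ear edge stayed at its shut position (10.4 px, against 12.2 px open). The networks put the swinging ear about 8 mm from the fixed one, against 12–13 mm open, which fits shut.
- **Pliers:** The weight came off the wrist when they were seated. After letting go, the networks put the pivot 59 mm above the bench. It is roughly 7 mm from the block's centre seen from above, and the same network readings were about 3 mm high in x before I started. The handles had sprung back open to about where they were. I took no upright-angle measurement. The gripper is open and well above them.
- **What did not go as planned:**
  - The pliers slipped about 13 mm down in the grip in total and tilted slightly. I corrected both before putting them in the slot.
  - The networks and the picture disagreed by about 3 mm on where the jaw tips were over the clip. I used a value between the two, and the picture then showed the jaws centred.
- **Not checked:** I did not measure the other items again at the end; the arm's path kept above or clear of them.

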